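# Seat a bottle stopper with a screw press and back off a quarter turn

### The job

Push the blue carriage fully home by its orange post, so that the bottle stands under the press screw. Then turn the red thumbscrew clockwise until the stopper is pressed fully into the bottle and the screw bottoms snugly, without forcing it (the glass would crack), and back it off a quarter of a turn so that bottles slide freely under it. Let go, and leave the other things on the table where they are.

Things in the scene. Friction and masses are not known exactly. Their poses are not given: they have to be found in the camera images.
- post_top (a point): Top centre of the carriage's upright orange post (14 mm diameter, 52 mm tall, its foot 16 mm above the table). x axis: the direction in which the carriage slides home. The post stands 95 mm behind (-x) the middle of the bottle's nest.
- carriage (a joint): Travel of the blue carriage in m: 0 pulled out (as at the start), 0.060 fully home against a hard stop. It slides with 1.5 N of friction and stays where it is left.
- stopper_top (a point): Centre of the flat top of the bottle's white stopper (28 x 26 mm, 12 mm thick), which stands proud of the neck. Pressed with 3 N it goes straight down by 1.2 to 5.5 mm, differently each time and not to be seen from outside, until it bottoms hard on a shoulder in the neck, and stays down. The amber bottle (36 x 26 mm, about 90 g) stands loose, with 1 to 1.5 mm of play, in a 12 mm deep nest in the carriage, its underside 16.5 mm above the table.
- bottle: The same bottle: origin at the centre of its underside.
- portal: The press portal, fixed: two steel posts 100 mm apart carrying a cross bar (30 x 124 x 16 mm). Origin on the screw axis, 128 mm below the top of the cross bar; its height differs by up to 1.2 mm from start to start. z up, x the direction in which the carriage slides home, y along the cross bar.
- spindle: The screw's foot (black, flat, 26 mm across): origin at the centre of its underside. It goes down 12 mm per clockwise turn of the screw (1.91 mm per rad); this frame does not turn. Once the stopper has bottomed the press force rises steeply, by some 100 N per rad: it is snug from 10 N, and the glass cracks above 40 N. The moment needed to turn the screw then grows by about 0.006 N m for each newton (0.06 N m at 10 N) over its free running value.
- wing (a point): Middle of the red thumbscrew's wing, on the screw axis, 85 mm above the foot's underside. The wing is an upright bar 40 mm long (this frame's x), 12 mm thick (this frame's y) and 28 mm tall (14 mm above and below this point) on an 8 mm stem; a white mark on its top lies at its -x end. It turns and moves up and down with the screw, which runs freely (0.03 N m) and stays where it is left.
- screw (a joint): Angle of the thumbscrew in rad, growing clockwise seen from above (foot going down). Its value where the screw bottoms differs from start to start.
- tape_roll: Bystander: a cardboard-brown tape roll ring, 90 mm across, 24 mm tall; origin at its underside.
- sample_a: Bystander: a small green square bottle 30 x 30 mm, 56 mm tall; origin at its underside.
- oil: Bystander: a small yellow round bottle with a black cap, 32 mm across, 75 mm tall; origin at its underside.
Not all that is in view belongs to the job. What is shaped like the bottle but purple is not meant.

How it is judged:
On the way, in this order (a step that is already met when the one before it is completed fails the run):
1. the carriage is fully home, within 2 mm (value of joint carriage above 0.058 m), for 0.2 s.
2. with the carriage home, the screw is bottomed: its foot presses the stopper with at least 10 N (value of joint carriage above 0.057 m and contact force between spindle and bottle above 10 N), for 0.2 s.
At the end, for the whole second after the job is handed in: The carriage is home within 3 mm, the bottle upright in its nest under the screw, the foot 1.6 to 3.4 mm clear of the stopper (a quarter turn is 3 mm), and the screw let go and still (value of joint carriage above 0.057 m and z of spindle in the frame of stopper_top between 0.0016 and 0.0034 m and horizontal distance between spindle and stopper_top below 0.005 m and angle between stopper_top's own z axis and vertical below 0.06 rad and velocity of joint screw between -0.1 and 0.1 rad/s); the robot touches nothing.
It fails at once if the foot presses the bottle with more than 40 N (contact force between spindle and bottle above 40 N).
It fails at once if a bystander is moved by more than 15 mm (distance of any of tape_roll, sample_a, oil from where it was at the start of the episode above 0.015 m).
It also fails if it takes over 72 s, if anything falls off the work surface, if the arm or the gripper's body presses on something with over 40 N, if the wrist force passes 120 N, or if a joint passes its speed limit or range.

### The arm

A 7-joint arm with a two-finger parallel gripper is mounted at the origin on the work surface. World frame = base frame: x ahead of the robot, y to its left, z up, the work surface at z = 0. Lengths are in m, angles in rad, forces in N, time in s.
With the tool pointing down it reaches from about 0.4 to 0.875 m from the base axis. Payload 19.3 kg.
Tool frame: the origin (TCP) lies on the front face of the gripper's body, between the roots of the fingers; the fingertips stand 73 mm ahead of it and the grasp point (between the pads) lies 54 mm ahead of it; z points along the fingers, y is the direction in which the jaws open and shut (so a half turn about z gives the same grasp; the last joint's range is limited). The gripper opens to 85 mm and grips with 20 to 120 N. Pads are 22 mm wide; open, the fingers measure 114 mm over their backs; the gripper's body (76 mm by 85 mm) begins 54 mm behind the grasp point. The pads swing forward as they close: fully open they stand 13 mm farther back than shut.
Start: joints at [1.162, 0.521, -0.036, 1.599, 0.021, 1.021, -0.113], TCP at [0.208, -0.589, 0.304] pointing down, gripper open.
Joint ranges: [-2.91, 2.91], [-0.3, 2.13], [-1.5, 1.42], [0.17, 2.43], [-1.26, 4.41], [0.16, 1.93], [-2.52, 2.52]. Speed limits (rad/s): [1.89, 1.89, 2.39, 2.39, 3.01, 3.01, 3.01].

### API

Orientations are given as [roll, pitch, yaw] about the fixed x, y, z axes, in that order (R = Rz(yaw) Ry(pitch) Rx(roll)).
In Python, from workcell import bot gives the robot as it stands.
- The arm moves only by the shell command python3 -m crank 'ROWS' [OPENING] [FORCE]. ROWS is a JSON object of lists of equal length, an entry for each row: "travel": the shift along the world's x, y, z in cm, a list of three; "rot": the turn, a rotation vector about the world's x, y, z in degrees, a list of three. A call has 1 to 8 rows; each row is the pose to reach, as a shift and turn from the pose commanded when the call began; what a row does not reach only later rows make up. A row lasts 1/10 s, in which the tool goes at most 50 mm and 8.59 degrees, less where a joint would pass 70% of its speed; a pose out of reach is approached as far as the arm can. A call with a gripper value outside its range is refused whole. OPENING is the opening, from -1 (shut) to 1 (fully open), so that 0 is half open, set as the call begins (- or left out, the last holds). The fingers move at their own pace and stop on an object; FORCE is the grip in N (left out, the last holds). Time passes only in rows, so rows that repeat a pose let the fingers close. It gives the time, the measured TCP pose, the force and the opening at its end, in the units of the state.
- bot.observe(): the state, without advancing time (a new reading comes with each control period).
- bot.grab_frame(name): name is "side" or "top"; returns the picture (480x640x3 uint8, red, green, blue); there is no depth.
- bot.camera_model(name): a dict with "fx", "fy", "cx", "cy" (pixels), "R" (3x3) and "t" (3): a world point X has camera coordinates R X + t. Camera axes: x right, y down, z forward; pixel columns grow to the right and rows downward; lengths in m; the calibration is good to about 2 mm. A picture is of the moment at which its call begins. camera_model takes no time and is no camera call.
- bot.job_done(): hands the job in, once; it reports no verdict.
Trained networks look in the newest picture that a camera, given by its name, has taken for a name from the list of things; names that differ only in an ending like _2 or _b are one class to them, and where a whole thing is asked for, a point or a joint stands for the part that bears it (a point fixed in the world has none). Each returns a list of dicts, best first, with "conf" (0 to 1); they miss things now and then, are a little off and sometimes report something else, mostly with a low value. They report only what shows in the picture. A call takes as long as a camera call. They do not tell look-alikes from the thing itself.
- bot.silhouettes(camera, thing): "pixels" (480x640 bool, what is visible of it) and "box" ([centre column, centre row, width, height] in pixels, round what is visible of it).
The state is a dict: "clock": time; "qpos": joint angles; "qd": joint speeds; "joint_efforts": joint torques, N m; "position": TCP position; "tool_rot": TCP orientation; "force": force on the tool from outside, world axes, zero at the start; "moment": the same for the moment, N m; "grip_width": finger opening in m.
Only numpy, scipy, OpenCV 4.12 (cv2) and the standard library are available. Lean on these libraries where they do the work, as an engineer would, in place of code of your own. Each camera call takes 0.05 s, during which the arm holds its last target.

## Working session

There is one attempt and no reset: what is moved stays moved. The work goes in short steps, Python scripts to look and compute and a shell command to move; the robot and the scene stay as the last step left them, time stands still between calls to the robot, and variables do not carry over. Pictures are saved under pics/ and viewed, and the job is handed in when it is done.

```bash
ls; mkdir -p pics; python3 - <<'E'
from workcell import bot
import cv2
o=bot.observe(); print(o)
for n in("side","top"):
    f=bot.grab_frame(n); cv2.imwrite(f"pics/{n}0.png",f[:,:,::-1]); print(n,bot.camera_model(n))
E
```

```text
pics
{'clock': 0.0, 'qpos': array([ 1.16178774,  0.52203483, -0.03629878,  1.60002607,  0.02118202,
        1.02109243, -0.11282766]), 'qd': array([-5.81454243e-04,  1.20443211e-03,  5.90927426e-04,  6.80735751e-05,
        5.29534441e-04,  1.91468778e-03,  1.49415518e-03]), 'joint_efforts': array([ 7.88276111e-07, -9.27101541e+01,  1.97987258e+00, -3.69923401e+01,
        1.78462436e-02,  8.28502933e-03, -4.49972322e-05]), 'position': array([ 0.20759796, -0.58923438,  0.30330656]), 'tool_rot': array([-3.14041929e+00,  8.35022613e-05,  3.38737115e-01]), 'force': array([-0.3155511 ,  0.36908274,  0.99294321]), 'moment': array([ 0.01037304, -0.00920298, -0.03201308]), 'grip_width': 0.08528015280128709}
side {'fx': 476.26936004359646, 'fy': 476.26936004359646, 'cx': 322.94182127829015, 'cy': 245.46842816091072, 'R': array([[-0.746054  , -0.66576174,  0.01283526],
       [-0.34545845,  0.37049906, -0.86220004],
       [ 0.56926434, -0.64768183, -0.50640532]]), 't': array([0.4198404 , 0.32395231, 0.61913756])}
top {'fx': 571.5110839037803, 'fy': 571.5110839037803, 'cx': 313.5045019781994, 'cy': 240.95714765609364, 'R': array([[ 0.02377926, -0.99971199,  0.00323848],
       [-0.99824608, -0.02391982, -0.05415357],
       [ 0.05421544, -0.00194507, -0.99852737]]), 't': array([-0.0208706 ,  0.57336994,  1.14394517])}
```

View pics/side0.png

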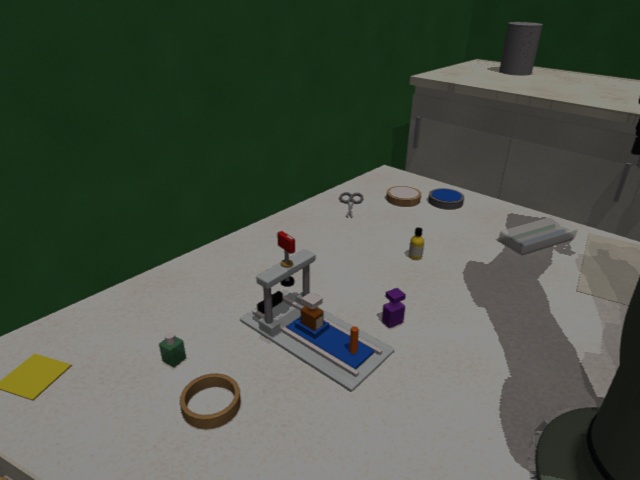

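View pics/top0.png

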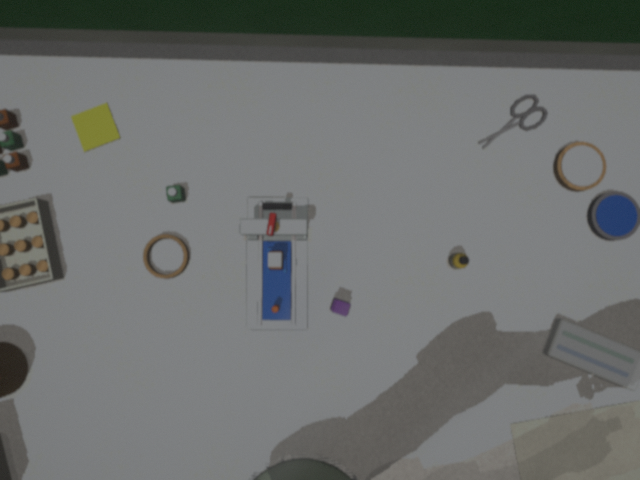

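The side view shows the portal at (287,285), the red wing at (286,242) and the orange post at (354,340). The amber bottle is at (313,318). In the top view the post is at (276,309), the stopper at (275,260) and the wing at (272,224). The purple decoy is off to the side.

```bash
cat > h.py <<'E'
from workcell import bot
import numpy as np, cv2
C={n:bot.camera_model(n) for n in("side","top")}
def P(n):
    c=C[n];K=np.array([[c['fx'],0,c['cx']],[0,c['fy'],c['cy']],[0,0,1]]);return K@np.c_[c['R'],c['t']]
def tri(s,t):
    X=cv2.triangulatePoints(P("side"),P("top"),np.array(s,float).reshape(2,1),np.array(t,float).reshape(2,1))
    return (X[:3]/X[3]).ravel()
def proj(n,X):
    u=P(n)@np.append(X,1);return u[:2]/u[2]
def onz(n,px,z):
    c=C[n];d=c['R'].T@np.array([(px[0]-c['cx'])/c['fx'],(px[1]-c['cy'])/c['fy'],1]);o=-c['R'].T@np.array(c['t'])
    return o+d*(z-o[2])/d[2]
E
python3 - <<'E'
from h import *
for n in("side","top"):
    f=bot.grab_frame(n)
    b=(225,220,400,390) if n=="side" else (235,185,320,335)
    c=f[b[1]:b[3],b[0]:b[2]]
    c=cv2.resize(c,None,fx=3.9 if n=="top" else 3.4,fy=3.9 if n=="top" else 3.4,interpolation=cv2.INTER_CUBIC)
    cv2.imwrite(f"pics/{n}1.png",c[:,:,::-1]); print(c.shape)
    for t in("post_top","stopper_top","bottle","portal","wing","spindle"):
        for r in bot.silhouettes(n,t)[:2]:
            m=r['pixels'];ys,xs=np.nonzero(m)
            print(n,t,round(r['conf'],2),np.round(r['box'],1),xs.mean().round(1),ys.mean().round(1),m.sum())
            np.save(f"pics/m_{n}_{t}.npy",m) if t in("wing","post_top") and r['conf']>.5 else 0
E
```

```text
(578, 595, 3)
side post_top 0.83 [330.6 344.1  88.1  52.9] 334.5 342.2 1924
side stopper_top 0.66 [396.6 295.9  16.4  19.9] 394.7 295.5 217
side stopper_top 0.52 [312.6 298.6  19.8  15.2] 311.5 300.0 258
side bottle 0.68 [310.4 311.9  23.9  36.5] 310.9 311.1 652
side portal 0.89 [285.3 277.5  57.6  90.4] 284.4 271.5 1953
side wing 0.82 [286.2 259.4  17.2  55.7] 285.9 252.6 456
side spindle 0.61 [285.7 262.6  18.6  52.9] 286.0 252.3 465
side spindle 0.56 [286.3 260.3  17.4  55.4] 286.1 253.1 453
(585, 332, 3)
top post_top 0.75 [276.4 279.1  29.2  77.9] 276.4 283.1 1906
top post_top 0.65 [274.1 222.1  68.6  21.4] 273.1 225.6 1172
top stopper_top 0.73 [274.5 258.6  15.3  11.9] 275.0 259.0 220
top stopper_top 0.73 [274.6 258.8  12.5  18.3] 275.1 259.2 274
top bottle 0.72 [340.1 305.7  19.8  18.2] 340.0 305.7 256
top bottle 0.57 [275.1 258.5   9.9  22.7] 275.0 259.2 268
top portal 0.67 [273.8 223.1  69.8  22. ] 273.3 225.7 1151
top wing 0.54 [270.3 222.5   9.8  20.2] 271.2 222.7 168
top spindle 0.61 [271.7 224.7   9.2  22.5] 271.2 224.1 118
top spindle 0.32 [271.8 222.6  12.4  20.1] 271.3 223.8 194
```

View pics/side1.png

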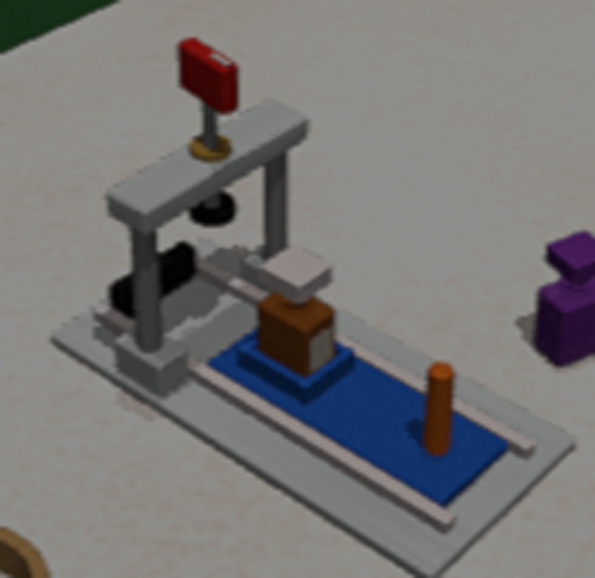

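View pics/top1.png

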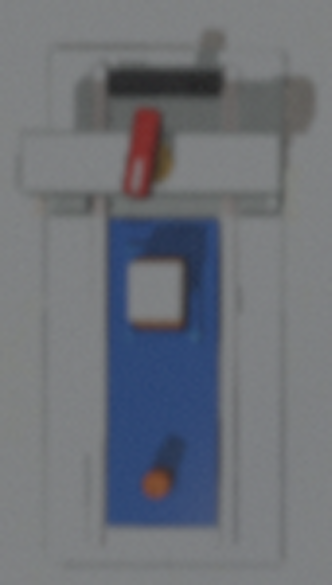

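```bash
python3 - <<'E'
from h import *
S=lambda x,y:(225+(x-1.2)/3.4,220+(y-1.2)/3.4); T=lambda x,y:(235+(x-1.5)/3.9,185+(y-1.5)/3.9)
pt=tri(S(440,370),T(156,482)); print("post",pt, onz("top",T(156,482),.068),onz("side",S(440,370),.068))
print("wingtop",tri(S(211,59),T(142,151)))
print("stopper",tri(S(295,268),T(157,292)), onz("top",T(157,292),.085))
a=tri(S(183,42),T(142,108));print(a)
for p in((135,195),(147,108)): print("wing end",onz("top",T(*p),.19))
# bar corners
for s,t in(((108,196),(21,132)),((270,101),(280,132)),((307,123),(280,191))): print("bar",tri(S(*s),T(*t)))
# blue carriage edges z~.016
for p in((108,222),(105,520),(219,222),(217,524)): print("carr",onz("top",T(*p),.016))
for p in((52,45),(45,558),(282,50),(283,563)): print("base",onz("top",T(*p),.008))
E
```

```text
post [0.43878362 0.06418967 0.06721072] [0.43950789 0.06465298 0.068     ] [0.43728271 0.06417797 0.068     ]
wingtop [0.59246582 0.06672335 0.18413596]
stopper [0.53285164 0.0657495  0.08230366] [0.532861   0.06562931 0.085     ]
[0.61161976 0.06724569 0.18693028]
wing end [0.5733507  0.06971794 0.19      ]
wing end [0.61207965 0.0654856  0.19      ]
bar [0.60520165 0.12847657 0.12533212]
bar [0.60820245 0.00655955 0.12647544]
bar [0.58062819 0.00599933 0.12346922]
carr [0.57001498 0.09656024 0.016     ]
carr [0.41602275 0.09369851 0.016     ]
carr [0.5713969  0.03888086 0.016     ]
carr [0.41533026 0.03586476 0.016     ]
base [0.66285557 0.12934926 0.008     ]
base [0.39502933 0.12494874 0.008     ]
base [0.6631394  0.00842202 0.008     ]
base [0.39535052 0.00136587 0.008     ]
```

```bash
python3 -m crank '{"travel":[[3,3.6,0],[6,7.2,0],[9,10.8,0],[12,14.4,0],[15,18,0],[18,21.6,0],[21,25.2,0],[24,28.8,0]],"rot":[[0,0,-2.3],[0,0,-4.6],[0,0,-6.9],[0,0,-9.2],[0,0,-11.5],[0,0,-13.8],[0,0,-16.1],[0,0,-18.3]]}'; python3 -c "
from h import *
print(bot.observe())"
```

```text
clock: 1.6
position: [0.4487, -0.2999, 0.3041]
tool_rot: [3.141, -0.0, 0.018]
force: [1.4, 0.1, 0.1]
grip_width: 0.0854
{'clock': 1.6, 'qpos': array([ 0.52363797,  0.38594296, -0.0583437 ,  1.82440042,  0.02743563,
        0.9315208 , -1.09996542]), 'qd': array([-0.82309272,  0.05167251, -0.05214963, -0.08568522,  0.02403386,
        0.02894386, -1.26012108]), 'joint_efforts': array([ 10.40415376, -79.91887093,   1.1489591 , -32.36042976,
        -0.14102636,   0.09191568,   4.13351744]), 'position': array([ 0.44867892, -0.29988579,  0.3041377 ]), 'tool_rot': array([ 3.14130006e+00, -4.13229617e-04,  1.76139454e-02]), 'force': array([1.3849086 , 0.05647607, 0.08898332]), 'moment': array([-0.03653823, -0.00847563,  0.01005955]), 'grip_width': 0.08539660505529041}
```

```bash
python3 -m crank '{"travel":[[0,4.55,0],[0,9.1,0],[-0.5,13.65,0],[-0.5,18.2,0],[-1,22.75,-1],[-1,27.3,-3],[-1,31.8,-6],[-1,36.4,-10]],"rot":[[0,0,0],[0,0,0],[0,0,0],[0,0,0],[0,0,0],[0,0,0],[0,0,0],[0,0,0]]}' 0.3; python3 -m crank '{"travel":[[0,0,0],[0,0,0]],"rot":[[0,0,0],[0,0,0]]}'; python3 - <<'E'
from h import *
o=bot.observe();print(o['position'],o['tool_rot'],o['qpos'],o['force'])
f=bot.grab_frame("side"); c=cv2.resize(f[200:400,220:440],None,fx=2.7,fy=2.7,interpolation=cv2.INTER_CUBIC);cv2.imwrite("pics/s2.png",c[:,:,::-1])
E
```

```text
clock: 2.4
position: [0.4378, 0.0531, 0.2136]
tool_rot: [-3.141, -0.003, 0.02]
force: [1.4, -0.5, -0.6]
grip_width: 0.0555
clock: 2.6
position: [0.4375, 0.0517, 0.2132]
tool_rot: [3.141, 0.001, 0.021]
force: [-0.2, -0.8, -1.1]
grip_width: 0.0555
[0.43746324 0.05169561 0.21323651] [3.14142085e+00 1.31802845e-03 2.13284155e-02] [-0.08666378  0.38147135 -0.20515901  2.14403114  0.12904755  0.62864595
 -1.93158913] [-0.19484317 -0.76778178 -1.12435939]
```

View pics/s2.png

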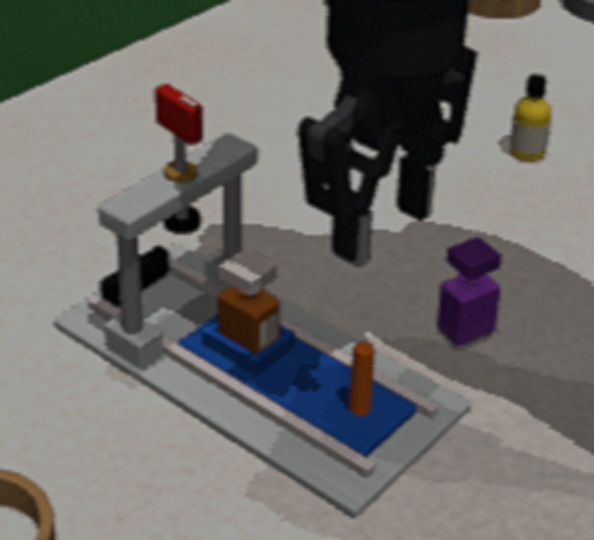

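The gripper stands above the carriage, a little short of the post (post top at crop (362,348)), and the way down is clear.

```bash
python3 -m crank '{"travel":[[0.1,0.8,0],[0.15,1.26,-3],[0.15,1.26,-6.5],[0.15,1.26,-10],[0.15,1.26,-10.7],[0.15,1.26,-10.7],[0.15,1.26,-10.7]],"rot":[[0,0,0],[0,0,0],[0,0,0],[0,0,0],[0,0,0],[0,0,0],[0,0,0]]}' && python3 -m crank '{"travel":[[0,0,0],[0,0,0],[0,0,0],[0,0,0],[0,0,0]],"rot":[[0,0,0],[0,0,0],[0,0,0],[0,0,0],[0,0,0]]}' -1 20; python3 - <<'E'
from h import *
f=bot.grab_frame("side"); c=cv2.resize(f[200:400,220:440],None,fx=2.7,fy=2.7,interpolation=cv2.INTER_CUBIC);cv2.imwrite("pics/s3.png",c[:,:,::-1])
E
```

```text
clock: 3.35
position: [0.4399, 0.0637, 0.108]
tool_rot: [-3.141, -0.002, 0.019]
force: [-1.0, 0.1, 0.4]
grip_width: 0.0555
clock: 3.85
position: [0.4396, 0.0641, 0.1074]
tool_rot: [-3.141, -0.001, 0.02]
force: [-1.1, 1.9, 12.1]
grip_width: 0.0133
```

View pics/s3.png

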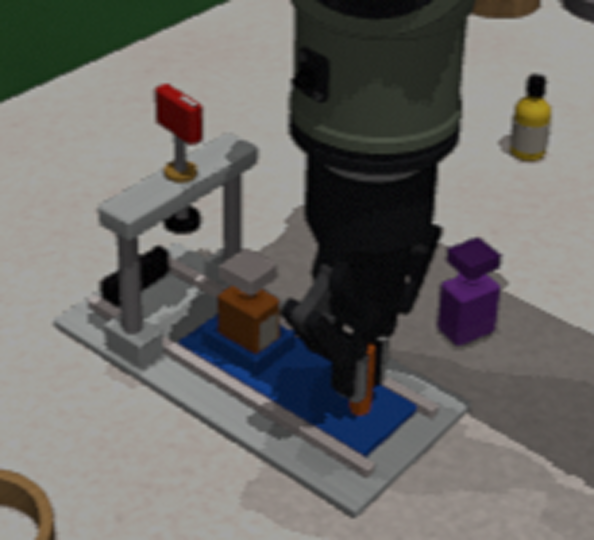

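The fingers hold the post (width 13.3 mm). Next I push it home.

```bash
python3 -m crank '{"travel":[[1,0.02,0],[2,0.04,0],[3,0.06,0],[4,0.08,0],[5,0.1,0],[5.5,0.11,0],[5.8,0.12,0],[6,0.12,0]],"rot":[[0,0,0],[0,0,0],[0,0,0],[0,0,0],[0,0,0],[0,0,0],[0,0,0],[0,0,0]]}'; python3 -m crank '{"travel":[[0.15,0,0],[0.3,0,0],[0.3,0,0],[0.3,0,0]],"rot":[[0,0,0],[0,0,0],[0,0,0],[0,0,0]]}'
```

```text
clock: 4.7
position: [0.4997, 0.0653, 0.1074]
tool_rot: [-3.141, -0.001, 0.019]
force: [-10.9, 2.1, 15.8]
grip_width: 0.0134
clock: 5.1
position: [0.5005, 0.0653, 0.107]
tool_rot: [3.141, 0.003, 0.02]
force: [-14.6, 3.8, 16.3]
grip_width: 0.0137
```

```bash
python3 -m crank '{"travel":[[-0.2,0,0],[-0.2,0,0],[-0.2,0,0],[-0.2,0,0.5],[-0.2,0,5],[-0.2,0,10],[-0.2,0,15],[-0.2,0,20]],"rot":[[0,0,0],[0,0,0],[0,0,0],[0,0,0],[0,0,0],[0,0,8.5],[0,0,17],[0,0,25.5]]}' 0.3;  python3 -m crank '{"travel":[[0,0,0],[0,0,0],[0,0,0],[0,0,0],[0,0,0],[0,0,0],[0,0,0],[0,0,0]],"rot":[[0,0,8.5],[0,0,17],[0,0,25.5],[0,0,34],[0,0,42.5],[0,0,51],[0,0,59.5],[0,0,68]]}'; python3 -m crank '{"travel":[[0,0,0],[0,0,0],[0,0,0],[0,0,0],[0,0,0],[0,0,0],[0,0,0],[0,0,0]],"rot":[[0,0,8.5],[0,0,17],[0,0,25.5],[0,0,34],[0,0,42.5],[0,0,51],[0,0,59.5],[0,0,68]]}'; python3 - <<'E'
from h import *
print(bot.observe()['qpos'])
f=bot.grab_frame("side"); c=cv2.resize(f[200:400,220:440],None,fx=2.7,fy=2.7,interpolation=cv2.INTER_CUBIC);cv2.imwrite("pics/s4.png",c[:,:,::-1])
f=bot.grab_frame("top"); c=cv2.resize(f[185:335,225:345],None,fx=4,fy=4,interpolation=cv2.INTER_CUBIC);cv2.imwrite("pics/t4.png",c[:,:,::-1])
E
```

```text
clock: 5.9
position: [0.4998, 0.0647, 0.3092]
tool_rot: [3.141, -0.0, 0.471]
force: [1.5, 0.1, 0.9]
grip_width: 0.0553
clock: 6.7
position: [0.5001, 0.0648, 0.307]
tool_rot: [3.141, 0.0, 1.657]
force: [0.7, 0.1, -0.0]
grip_width: 0.0553
clock: 7.5
position: [0.5002, 0.0647, 0.307]
tool_rot: [-3.141, 0.0, 2.844]
force: [-0.3, 0.6, -0.4]
grip_width: 0.056
[ 0.43081106  0.44711555 -0.89416367  1.87724441  0.40954685  1.01211581
  0.63465592]
```

View pics/s4.png

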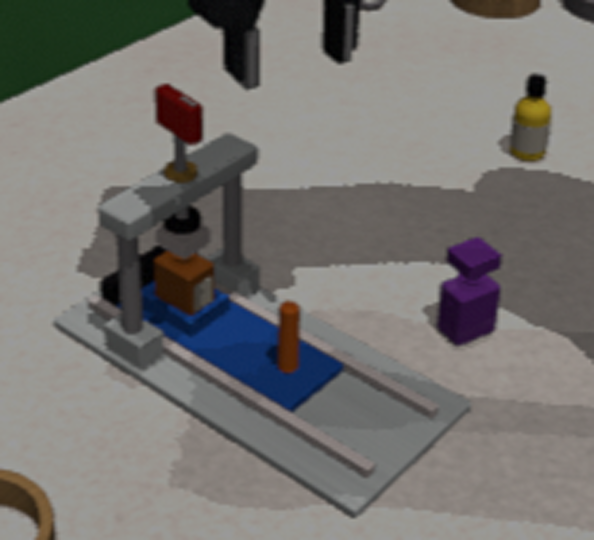

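View pics/t4.png

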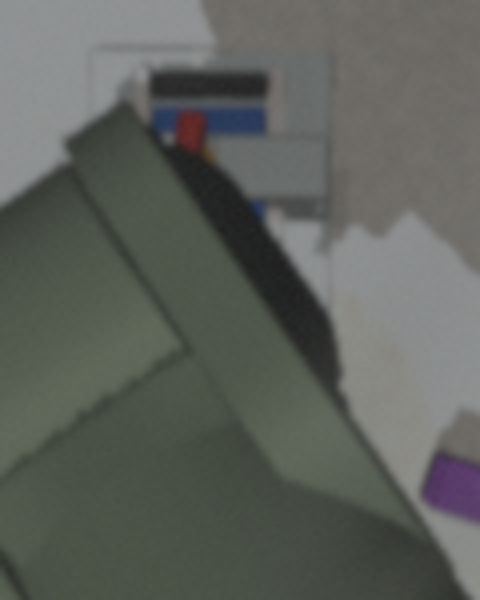

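The carriage is home and the bottle stands under the foot, with the wing at crop (180,112) in the side view. Next I go over the wing.

```bash
python3 -m crank '{"travel":[[4,0.1,0],[8,0.2,0],[9.4,0.22,0],[9.4,0.22,-1.5],[9.4,0.22,-4.5],[9.4,0.22,-7.5],[9.4,0.22,-8],[9.4,0.22,-8]],"rot":[[0,0,5],[0,0,10.4],[0,0,10.4],[0,0,10.4],[0,0,10.4],[0,0,10.4],[0,0,10.4],[0,0,10.4]]}'; python3 - <<'E'
from h import *
print(bot.observe()['qpos'])
f=bot.grab_frame("side"); c=cv2.resize(f[200:350,220:420],None,fx=3.5,fy=3.5,interpolation=cv2.INTER_CUBIC);cv2.imwrite("pics/s5.png",c[:,:,::-1])
E
```

```text
clock: 8.4
position: [0.5936, 0.0672, 0.2264]
tool_rot: [-3.141, -0.001, 3.018]
force: [0.1, 0.3, 0.8]
grip_width: 0.0553
[ 0.33328937  0.69426325 -0.82182428  1.71595631  0.59078291  0.99892353
  0.74078922]
```

View pics/s5.png

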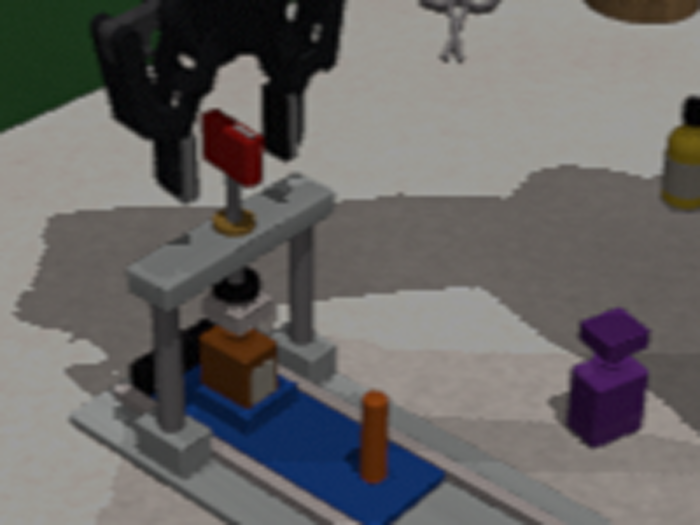

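```bash
python3 -m crank '{"travel":[[0,0,0],[0,0,0],[0,0,0],[0,0,0],[0,0,0],[0,0,0]],"rot":[[0,0,0],[0,0,0],[0,0,0],[0,0,0],[0,0,0],[0,0,0]]}' -1 20; python3 -c "
from h import *
o=bot.observe();print(o['force'],o['moment'],o['tool_rot'],o['position'])"
```

```text
clock: 9.05
position: [0.5945, 0.0671, 0.2274]
tool_rot: [3.142, 0.001, 3.019]
force: [-1.0, -1.2, 7.6]
grip_width: 0.0117
[-1.02448098 -1.16287961  7.63682485] [-0.24486096  0.20531449  0.04065487] [3.14156626e+00 1.13460594e-03 3.01925633e+00] [0.59451374 0.06713179 0.22738574]
```

```bash
python3 -m crank '{"travel":[[0,0,-0.01],[0,0,-0.02],[0,0,-0.03],[0,0,-0.04],[0,0,-0.05],[0,0,-0.06],[0,0,-0.07],[0,0,-0.08]],"rot":[[0,0,-3],[0,0,-6],[0,0,-9],[0,0,-12],[0,0,-15],[0,0,-18],[0,0,-21],[0,0,-24]]}'; cat > o.py <<'E'
from h import *
o=bot.observe();print(o['force'].round(2),"M",o['moment'].round(3),"yaw",np.degrees(o['tool_rot'][2]).round(2),o['position'].round(4),'q7',o['qpos'][6].round(2),'te7',o['joint_efforts'][6].round(3))
E
python3 o.py
```

```text
clock: 9.85
position: [0.5944, 0.0667, 0.2265]
tool_rot: [-3.141, 0.001, 2.598]
force: [-1.6, -4.2, 7.8]
grip_width: 0.0115
[-1.61 -4.19  7.83] M [-0.999  0.552  0.013] yaw 148.85 [0.5944 0.0667 0.2265] q7 0.38 te7 1.472
```

```bash
python3 -m crank '{"travel":[[0,0,-0.01],[0,0,-0.02],[0,0,-0.03],[0,0,-0.04]],"rot":[[0,0,-3],[0,0,-6],[0,0,-9],[0,0,-12]]}';python3 o.py;  python3 -m crank '{"travel":[[0,0,-0.01],[0,0,-0.02],[0,0,-0.03],[0,0,-0.04]],"rot":[[0,0,-3],[0,0,-6],[0,0,-9],[0,0,-12]]}';python3 o.py; python3 -m crank '{"travel":[[0,0,0],[0,0,0]],"rot":[[0,0,0],[0,0,0]]}';python3 o.py
python3 - <<'E'
from h import *
f=bot.grab_frame("side"); c=cv2.resize(f[200:350,220:420],None,fx=3.5,fy=3.5,interpolation=cv2.INTER_CUBIC);cv2.imwrite("pics/s6.png",c[:,:,::-1])
E
```

```text
clock: 10.25
position: [0.5943, 0.0664, 0.2261]
tool_rot: [-3.141, 0.001, 2.388]
force: [-2.7, -4.7, 9.6]
grip_width: 0.0118
[-2.71 -4.74  9.61] M [-1.246  0.788  0.013] yaw 136.84 [0.5943 0.0664 0.2261] q7 0.2 te7 1.467
clock: 10.65
position: [0.5942, 0.0663, 0.2257]
tool_rot: [-3.141, 0.001, 2.179]
force: [-3.7, -4.5, 10.6]
grip_width: 0.0117
[-3.66 -4.55 10.55] M [-1.482  1.156  0.04 ] yaw 124.84 [0.5942 0.0663 0.2257] q7 0.02 te7 1.462
clock: 10.85
position: [0.5941, 0.0663, 0.2257]
tool_rot: [-3.141, 0.001, 2.181]
force: [-3.1, -5.0, 10.3]
grip_width: 0.0116
[-3.13 -5.01 10.34] M [-1.4    1.064 -0.017] yaw 124.96 [0.5941 0.0663 0.2257] q7 0.02 te7 -0.099
```

View pics/s6.png

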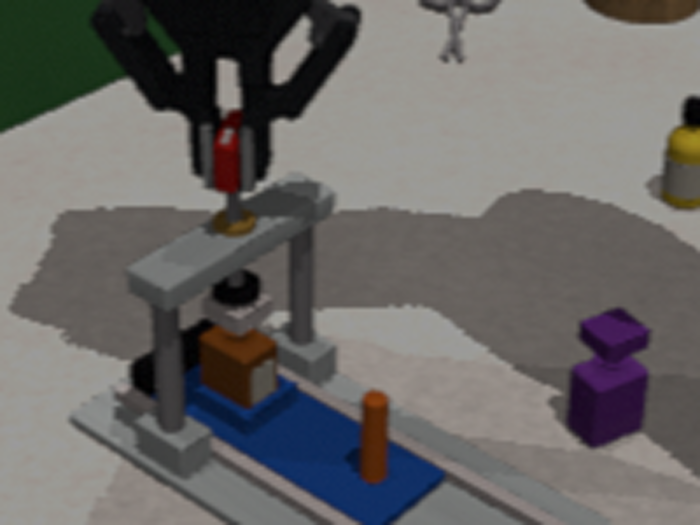

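```bash
python3 -m crank '{"travel":[[0,0,0.04],[0,0,0.03],[0,0,0.02],[0,0,0.01]],"rot":[[0,0,-3],[0,0,-6],[0,0,-9],[0,0,-12]]}';python3 o.py;  python3 -m crank '{"travel":[[0,0,-0.01],[0,0,-0.02],[0,0,-0.03],[0,0,-0.04]],"rot":[[0,0,-3],[0,0,-6],[0,0,-9],[0,0,-12]]}';python3 o.py
```

```text
clock: 11.3
position: [0.5939, 0.0661, 0.2254]
tool_rot: [-3.14, 0.001, 1.969]
force: [-4.6, -5.7, 5.5]
grip_width: 0.012
[-4.61 -5.69  5.53] M [-1.493  1.152  0.024] yaw 112.84 [0.5939 0.0661 0.2254] q7 -0.16 te7 1.451
clock: 11.7
position: [0.5937, 0.0661, 0.225]
tool_rot: [-3.14, 0.002, 1.76]
force: [-5.8, -5.5, 6.1]
grip_width: 0.0118
[-5.85 -5.54  6.11] M [-1.535  1.525  0.058] yaw 100.84 [0.5937 0.0661 0.225 ] q7 -0.34 te7 1.447
```

```bash
python3 -m crank '{"travel":[[0,0,-0.01],[0,0,-0.02],[0,0,-0.03]],"rot":[[0,0,-3],[0,0,-6],[0,0,-9]]}';python3 o.py;  python3 -m crank '{"travel":[[0,0,-0.01],[0,0,-0.02],[0,0,-0.03]],"rot":[[0,0,-3],[0,0,-6],[0,0,-9]]}';python3 o.py
```

```text
clock: 12.0
position: [0.5935, 0.0662, 0.2246]
tool_rot: [-3.14, 0.002, 1.603]
force: [-7.0, -5.4, 8.5]
grip_width: 0.0115
[-7.03 -5.43  8.52] M [-1.471  1.774  0.02 ] yaw 91.85 [0.5935 0.0662 0.2246] q7 -0.48 te7 1.445
clock: 12.3
position: [0.5934, 0.0662, 0.2243]
tool_rot: [-3.14, 0.002, 1.446]
force: [-7.8, -5.2, 8.8]
grip_width: 0.012
[-7.83 -5.21  8.82] M [-1.331  1.954 -0.051] yaw 82.85 [0.5934 0.0662 0.2243] q7 -0.61 te7 1.444
```

```bash
python3 -m crank '{"travel":[[-0.04,-0.03,0],[-0.08,-0.06,0]],"rot":[[0,0,-3],[0,0,-6]]}';python3 o.py;  for i in 1 2 ; do :; done; python3 -m crank '{"travel":[[0,0,-0.01],[0,0,-0.02]],"rot":[[0,0,-3],[0,0,-6]]}';python3 o.py;python3 -m crank '{"travel":[[0,0,-0.01],[0,0,-0.02]],"rot":[[0,0,-3],[0,0,-6]]}';python3 o.py
```

```text
clock: 12.5
position: [0.5928, 0.0659, 0.2242]
tool_rot: [-3.14, 0.001, 1.341]
force: [-3.7, -1.9, 2.1]
grip_width: 0.0117
[-3.75 -1.89  2.11] M [-0.719  0.883  0.011] yaw 76.86 [0.5928 0.0659 0.2242] q7 -0.7 te7 1.425
clock: 12.7
position: [0.5928, 0.066, 0.224]
tool_rot: [-3.14, 0.001, 1.237]
force: [-5.6, -2.2, 4.3]
grip_width: 0.0116
[-5.59 -2.17  4.26] M [-0.76   1.316 -0.008] yaw 70.86 [0.5928 0.066  0.224 ] q7 -0.79 te7 1.437
clock: 12.9
position: [0.5927, 0.0661, 0.2238]
tool_rot: [-3.14, 0.002, 1.132]
force: [-6.6, -2.3, 4.6]
grip_width: 0.0119
[-6.61 -2.32  4.55] M [-0.757  1.521  0.063] yaw 64.87 [0.5927 0.0661 0.2238] q7 -0.88 te7 1.435
```

```bash
python3 -m crank '{"travel":[[0,0,-0.01],[0,0,-0.02]],"rot":[[0,0,-3],[0,0,-6]]}';python3 o.py;python3 -m crank '{"travel":[[0,0,-0.01],[0,0,-0.02]],"rot":[[0,0,-3],[0,0,-6]]}';python3 o.py
```

```text
clock: 13.1
position: [0.5926, 0.0661, 0.2236]
tool_rot: [-3.14, 0.002, 1.027]
force: [-6.8, -3.2, 4.6]
grip_width: 0.0119
[-6.77 -3.23  4.64] M [-0.651  1.703  0.03 ] yaw 58.86 [0.5926 0.0661 0.2236] q7 -0.96 te7 1.433
clock: 13.3
position: [0.5925, 0.0661, 0.2234]
tool_rot: [-3.14, 0.002, 0.923]
force: [-7.7, -3.0, 5.4]
grip_width: 0.0117
[-7.72 -3.02  5.41] M [-0.55   1.857 -0.023] yaw 52.87 [0.5925 0.0661 0.2234] q7 -1.05 te7 1.432
```

```bash
python3 -m crank '{"travel":[[-0.05,-0.02,0],[-0.1,-0.03,0]],"rot":[[0,0,-3],[0,0,-6]]}';python3 o.py;python3 -m crank '{"travel":[[0,0,-0.01],[0,0,-0.02]],"rot":[[0,0,-3],[0,0,-6]]}';python3 o.py
```

```text
clock: 13.5
position: [0.5919, 0.066, 0.2233]
tool_rot: [-3.141, 0.001, 0.818]
force: [-3.1, -0.8, -1.4]
grip_width: 0.0115
[-3.1  -0.82 -1.37] M [-0.197  0.489 -0.012] yaw 46.88 [0.5919 0.066  0.2233] q7 -1.14 te7 1.428
clock: 13.7
position: [0.5919, 0.0662, 0.2231]
tool_rot: [-3.141, 0.001, 0.713]
force: [-3.5, -0.9, 1.1]
grip_width: 0.0112
[-3.52 -0.93  1.07] M [-0.14   0.895  0.047] yaw 40.88 [0.5919 0.0662 0.2231] q7 -1.23 te7 1.422
```

```bash
python3 -m crank '{"travel":[[0,0,-0.01],[0,0,-0.02]],"rot":[[0,0,-3],[0,0,-6]]}';python3 o.py;python3 - <<'E'
from h import *
f=bot.grab_frame("side"); c=cv2.resize(f[210:320,250:350],None,fx=5,fy=5,interpolation=cv2.INTER_CUBIC);cv2.imwrite("pics/s7.png",c[:,:,::-1])
E
python3 o.py
```

```text
clock: 13.9
position: [0.5918, 0.0662, 0.2229]
tool_rot: [-3.141, 0.001, 0.609]
force: [-4.2, -0.4, 0.6]
grip_width: 0.0117
[-4.22 -0.36  0.61] M [-0.027  0.976  0.056] yaw 34.89 [0.5918 0.0662 0.2229] q7 -1.32 te7 1.42
[-3.68 -0.04 -0.  ] M [-0.133  1.015 -0.027] yaw 34.7 [0.5918 0.0663 0.2229] q7 -1.32 te7 1.419
```

View pics/s7.png

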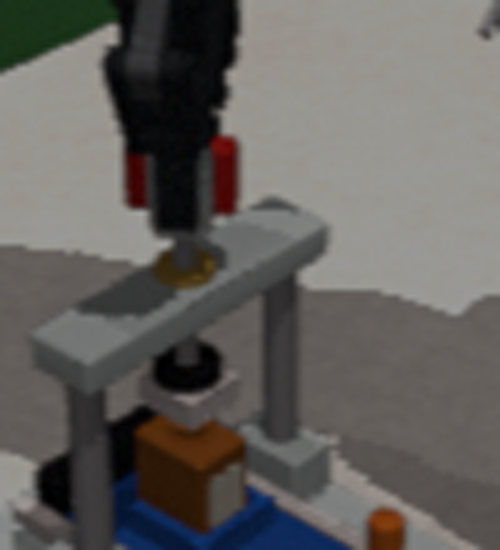

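The wing is turning in the grip, and the foot at crop (187,370) is close to the stopper or on it. The stopper's neck is still visible.

```bash
python3 -m crank '{"travel":[[0,0,-0.01]],"rot":[[0,0,-3]]}';python3 o.py;python3 -m crank '{"travel":[[0,0,-0.01]],"rot":[[0,0,-3]]}';python3 o.py;python3 -m crank '{"travel":[[0,0,-0.01]],"rot":[[0,0,-3]]}';python3 o.py
```

```text
clock: 14.05
position: [0.5918, 0.0663, 0.2228]
tool_rot: [-3.141, 0.001, 0.559]
force: [-4.8, 0.4, 1.1]
grip_width: 0.0116
[-4.79  0.36  1.11] M [-0.008  1.256  0.141] yaw 32.04 [0.5918 0.0663 0.2228] q7 -1.36 te7 2.074
clock: 14.15
position: [0.5918, 0.0663, 0.2227]
tool_rot: [-3.141, 0.001, 0.506]
force: [-5.5, -0.2, 1.6]
grip_width: 0.0113
[-5.5  -0.19  1.58] M [0.054 1.322 0.005] yaw 28.96 [0.5918 0.0663 0.2227] q7 -1.4 te7 1.502
clock: 14.25
position: [0.5918, 0.0664, 0.2226]
tool_rot: [-3.141, 0.001, 0.453]
force: [-5.4, 1.4, 3.5]
grip_width: 0.0113
[-5.41  1.42  3.47] M [0.097 1.359 0.035] yaw 25.97 [0.5918 0.0664 0.2226] q7 -1.45 te7 1.41
```

```bash
python3 -m crank '{"travel":[[0,0,-0.01]],"rot":[[0,0,-3]]}'>/dev/null;python3 o.py;python3 -m crank '{"travel":[[0,0,-0.01]],"rot":[[0,0,-3]]}'>/dev/null;python3 o.py;python3 -m crank '{"travel":[[0,0,-0.01]],"rot":[[0,0,-3]]}'>/dev/null;python3 o.py
```

```text
[-5.29  1.08  2.24] M [0.197 1.394 0.026] yaw 22.96 [0.5917 0.0665 0.2225] q7 -1.49 te7 1.403
[-5.91  0.64  2.63] M [0.249 1.471 0.023] yaw 19.96 [0.5917 0.0665 0.2224] q7 -1.54 te7 1.401
[-5.71  1.08  2.44] M [0.251 1.454 0.016] yaw 16.97 [0.5917 0.0666 0.2223] q7 -1.58 te7 1.4
```

```bash
python3 -m crank '{"travel":[[0,0,-0.01]],"rot":[[0,0,-3]]}'>/dev/null;python3 o.py;python3 -m crank '{"travel":[[0,0,-0.01]],"rot":[[0,0,-3]]}'>/dev/null;python3 o.py;python3 -m crank '{"travel":[[0,0,-0.01]],"rot":[[0,0,-3]]}'>/dev/null;python3 o.py
```

```text
[-5.38  1.82  2.9 ] M [0.382 1.463 0.037] yaw 13.97 [0.5917 0.0666 0.2222] q7 -1.62 te7 1.399
[-6.37  1.55  2.77] M [0.459 1.496 0.068] yaw 10.97 [0.5917 0.0667 0.2221] q7 -1.67 te7 1.398
[-6.15  1.76  2.48] M [0.502 1.467 0.015] yaw 7.98 [0.5917 0.0667 0.222 ] q7 -1.71 te7 1.396
```

```bash
python3 -m crank '{"travel":[[0,0,-0.01]],"rot":[[0,0,-3]]}'>/dev/null;python3 o.py;python3 -m crank '{"travel":[[0,0,-0.01]],"rot":[[0,0,-3]]}'>/dev/null;python3 o.py;python3 -m crank '{"travel":[[0,0,-0.01]],"rot":[[0,0,-3]]}'>/dev/null;python3 o.py
```

```text
[-5.77  2.34  2.06] M [0.58  1.544 0.085] yaw 4.98 [0.5916 0.0668 0.2219] q7 -1.75 te7 1.395
[-6.26  2.41  1.92] M [0.606 1.531 0.058] yaw 1.98 [0.5917 0.0668 0.2218] q7 -1.8 te7 1.394
[-5.35  3.16  2.09] M [0.66  1.537 0.089] yaw -1.01 [0.5917 0.0669 0.2217] q7 -1.84 te7 1.392
```

```bash
python3 -m crank '{"travel":[[0,0,-0.01]],"rot":[[0,0,-3]]}'>/dev/null;python3 o.py;python3 -m crank '{"travel":[[0,0,-0.01]],"rot":[[0,0,-3]]}'>/dev/null;python3 o.py;python3 -m crank '{"travel":[[0,0,-0.01]],"rot":[[0,0,-3]]}'>/dev/null;python3 o.py
```

```text
[-6.43  3.31  2.47] M [0.819 1.518 0.084] yaw -4.01 [0.5916 0.0669 0.2216] q7 -1.89 te7 1.391
[-6.18  3.22  1.98] M [0.831 1.492 0.007] yaw -7.01 [0.5917 0.067  0.2215] q7 -1.93 te7 1.389
[-4.84  3.18  2.25] M [0.839 1.192 0.04 ] yaw -10.01 [0.5917 0.0671 0.2214] q7 -1.97 te7 1.388
```

```bash
python3 -m crank '{"travel":[[0,0,-0.01]],"rot":[[0,0,-3]]}'>/dev/null;python3 o.py;python3 -m crank '{"travel":[[0,0,-0.01]],"rot":[[0,0,-3]]}'>/dev/null;python3 o.py;python3 -m crank '{"travel":[[0,0,-0.01]],"rot":[[0,0,-3]]}'>/dev/null;python3 o.py
```

```text
[-5.33  4.01  1.2 ] M [0.904 1.391 0.043] yaw -13.01 [0.5917 0.0671 0.2213] q7 -2.02 te7 1.385
[-4.91  3.46  2.4 ] M [0.998 1.374 0.036] yaw -16.01 [0.5917 0.0672 0.2212] q7 -2.06 te7 1.384
[-6.02  4.55  2.01] M [1.037 1.313 0.071] yaw -19.0 [0.5917 0.0672 0.2211] q7 -2.1 te7 1.382
```

No bottoming yet, and the last joint is nearing its range. I let go, swing back half a turn and grip again.

```bash
python3 -m crank '{"travel":[[0,0,0],[0,0,0],[0,0,0],[0,0,0.5],[0,0,3],[0,0,5],[0,0,5],[0,0,5]],"rot":[[0,0,0],[0,0,0],[0,0,0],[0,0,0],[0,0,0],[0,0,5],[0,0,13],[0,0,21]]}' 0.3;  python3 -m crank '{"travel":[[0,0,0],[0,0,0],[0,0,0],[0,0,0],[0,0,0],[0,0,0],[0,0,0],[0,0,0]],"rot":[[0,0,8.5],[0,0,17],[0,0,25.5],[0,0,34],[0,0,42.5],[0,0,51],[0,0,59.5],[0,0,68]]}'; python3 -m crank '{"travel":[[0,0,0],[0,0,0],[0,0,0],[0,0,0],[0,0,0],[0,0,0],[0,0,0],[0,0,0]],"rot":[[0,0,8.5],[0,0,17],[0,0,25.5],[0,0,34],[0,0,42.5],[0,0,51],[0,0,59.5],[0,0,68]]}'; python3 o.py; python3 - <<'E'
from h import *
f=bot.grab_frame("side"); c=cv2.resize(f[210:320,250:350],None,fx=5,fy=5,interpolation=cv2.INTER_CUBIC);cv2.imwrite("pics/s8.png",c[:,:,::-1])
E
```

```text
clock: 16.55
position: [0.5927, 0.0662, 0.2723]
tool_rot: [-3.142, -0.002, 0.041]
force: [-0.3, -0.3, 0.1]
grip_width: 0.0559
clock: 17.35
position: [0.5925, 0.066, 0.2716]
tool_rot: [3.141, -0.0, 1.228]
force: [0.5, -0.3, 0.4]
grip_width: 0.0558
clock: 18.15
position: [0.5926, 0.0659, 0.2716]
tool_rot: [3.142, 0.001, 2.415]
force: [-0.7, -0.1, -1.0]
grip_width: 0.0555
[-0.65 -0.07 -0.99] M [-0.008  0.    -0.026] yaw 138.37 [0.5926 0.0659 0.2716] q7 0.29 te7 -4.278
```

View pics/s8.png

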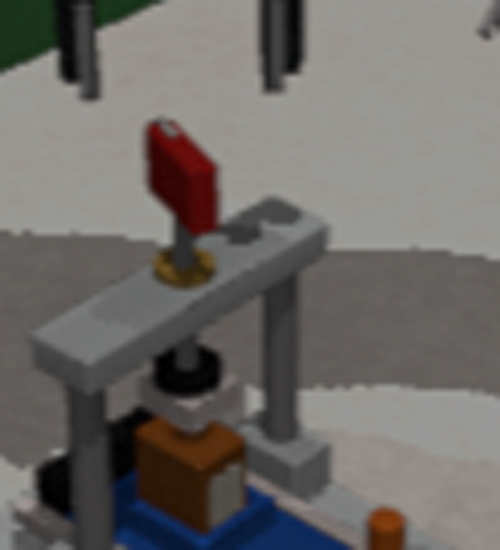

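```bash
python3 -m crank '{"travel":[[0.05,0.1,0],[0.05,0.1,0],[0.05,0.1,0],[0.05,0.1,-2],[0.05,0.1,-4],[0.05,0.1,-4.9],[0.05,0.1,-4.9],[0.05,0.1,-4.9]],"rot":[[0,0,8],[0,0,16],[0,0,22.6],[0,0,22.6],[0,0,22.6],[0,0,22.6],[0,0,22.6],[0,0,22.6]]}'; python3 o.py; python3 -m crank '{"travel":[[0,0,0],[0,0,0],[0,0,0],[0,0,0],[0,0,0]],"rot":[[0,0,0],[0,0,0],[0,0,0],[0,0,0],[0,0,0]]}' -1 20;python3 o.py
```

```text
clock: 19.0
position: [0.5932, 0.0674, 0.2229]
tool_rot: [3.141, 0.001, 2.802]
force: [0.1, -0.7, 0.7]
grip_width: 0.0559
[ 0.12 -0.7   0.67] M [0.025 0.007 0.016] yaw 160.56 [0.5932 0.0674 0.2229] q7 0.58 te7 -0.085
clock: 19.5
position: [0.5931, 0.0672, 0.2226]
tool_rot: [3.141, 0.001, 2.803]
force: [-0.4, -0.7, 6.7]
grip_width: 0.0116
[-0.36 -0.72  6.68] M [-0.195  0.21   0.043] yaw 160.6 [0.5931 0.0672 0.2226] q7 0.58 te7 -0.018
```

```bash
python3 -m crank '{"travel":[[0,0,0.03]],"rot":[[0,0,-3]]}'>/dev/null;python3 o.py;python3 -m crank '{"travel":[[0,0,-0.01]],"rot":[[0,0,-3]]}'>/dev/null;python3 o.py;python3 -m crank '{"travel":[[0,0,-0.01]],"rot":[[0,0,-3]]}'>/dev/null;python3 o.py;python3 -m crank '{"travel":[[0,0,-0.01]],"rot":[[0,0,-3]]}'>/dev/null;python3 o.py
```

```text
[ 1.57  0.11 -1.03] M [-0.09  -0.16   0.043] yaw 157.59 [0.593  0.0671 0.2226] q7 0.54 te7 2.686
[-0.18 -0.35  2.  ] M [-0.159 -0.03   0.07 ] yaw 154.48 [0.593  0.0671 0.2225] q7 0.49 te7 1.594
[0.06 0.12 1.07] M [-0.129 -0.004  0.03 ] yaw 151.47 [0.593  0.0671 0.2224] q7 0.45 te7 1.453
[-0.24 -0.14  1.3 ] M [-0.18  -0.068  0.045] yaw 148.48 [0.593  0.0671 0.2223] q7 0.4 te7 1.443
```

```bash
python3 -m crank '{"travel":[[0,0,-0.01]],"rot":[[0,0,-3]]}'>/dev/null;python3 o.py;python3 -m crank '{"travel":[[0,0,-0.01]],"rot":[[0,0,-3]]}'>/dev/null;python3 o.py;python3 -m crank '{"travel":[[0,0,-0.01]],"rot":[[0,0,-3]]}'>/dev/null;python3 o.py;python3 -m crank '{"travel":[[0,0,-0.01]],"rot":[[0,0,-3]]}'>/dev/null;python3 o.py
```

```text
[ 0.02 -0.93  1.6 ] M [-0.172  0.031  0.014] yaw 145.48 [0.593  0.0671 0.2222] q7 0.36 te7 1.442
[ 0.44 -0.69  2.33] M [-0.207 -0.009  0.042] yaw 142.48 [0.593  0.0671 0.2221] q7 0.31 te7 1.441
[-0.21 -1.23  1.87] M [-0.301  0.022  0.042] yaw 139.48 [0.593  0.0671 0.222 ] q7 0.27 te7 1.44
[ 0.26 -1.19  2.77] M [-0.235  0.121  0.03 ] yaw 136.48 [0.593  0.0671 0.2219] q7 0.22 te7 1.439
```

```bash
python3 -m crank '{"travel":[[0,0,-0.01]],"rot":[[0,0,-3]]}'>/dev/null;python3 o.py;python3 -m crank '{"travel":[[0,0,-0.01]],"rot":[[0,0,-3]]}'>/dev/null;python3 o.py;python3 -m crank '{"travel":[[0,0,-0.01]],"rot":[[0,0,-3]]}'>/dev/null;python3 o.py;python3 -m crank '{"travel":[[0,0,-0.01]],"rot":[[0,0,-3]]}'>/dev/null;python3 o.py
```

```text
[-0.08 -1.13  2.5 ] M [-0.313  0.064  0.037] yaw 133.48 [0.593  0.067  0.2218] q7 0.18 te7 1.438
[-1.   -0.68  1.92] M [-0.365  0.046  0.017] yaw 130.48 [0.5929 0.067  0.2217] q7 0.13 te7 1.437
[-1.67 -0.37  2.17] M [-0.332  0.114  0.047] yaw 127.48 [0.5929 0.067  0.2216] q7 0.09 te7 1.436
[-1.55 -1.    2.36] M [-0.376  0.159  0.033] yaw 124.48 [0.593  0.067  0.2215] q7 0.04 te7 1.435
```

```bash
python3 -m crank '{"travel":[[0,0,-0.01]],"rot":[[0,0,-3]]}'>/dev/null;python3 o.py;python3 -m crank '{"travel":[[0,0,-0.01]],"rot":[[0,0,-3]]}'>/dev/null;python3 o.py;python3 -m crank '{"travel":[[0,0,-0.01]],"rot":[[0,0,-3]]}'>/dev/null;python3 o.py;python3 -m crank '{"travel":[[0,0,-0.01]],"rot":[[0,0,-3]]}'>/dev/null;python3 o.py
```

```text
[-0.46 -0.94  2.26] M [-0.367  0.145  0.006] yaw 121.48 [0.5929 0.067  0.2214] q7 -0.0 te7 1.434
[-1.07 -1.68  2.14] M [-0.35   0.187  0.046] yaw 118.48 [0.5929 0.067  0.2213] q7 -0.05 te7 1.433
[-0.15 -2.43  2.04] M [-0.393  0.22   0.034] yaw 115.48 [0.5929 0.067  0.2212] q7 -0.09 te7 1.432
[-0.47 -1.99  2.65] M [-0.384  0.221  0.019] yaw 112.48 [0.5929 0.067  0.2211] q7 -0.14 te7 1.431
```

```bash
python3 -m crank '{"travel":[[0,0,-0.01]],"rot":[[0,0,-3]]}'>/dev/null;python3 o.py;python3 -m crank '{"travel":[[0,0,-0.01]],"rot":[[0,0,-3]]}'>/dev/null;python3 o.py;python3 -m crank '{"travel":[[0,0,-0.01]],"rot":[[0,0,-3]]}'>/dev/null;python3 o.py
```

```text
[-1.62 -1.54  3.07] M [-0.293  0.242  0.058] yaw 109.48 [0.5929 0.067  0.221 ] q7 -0.18 te7 1.431
[-1.31 -1.79  3.25] M [-0.374  0.257  0.065] yaw 106.48 [0.5928 0.067  0.2209] q7 -0.23 te7 1.43
[-1.51 -2.16  2.38] M [-0.372  0.295  0.033] yaw 103.48 [0.5928 0.067  0.2208] q7 -0.27 te7 1.429
```

```bash
python3 -m crank '{"travel":[[0,0,-0.01]],"rot":[[0,0,-3]]}'>/dev/null;python3 o.py;python3 -m crank '{"travel":[[0,0,-0.01]],"rot":[[0,0,-3]]}'>/dev/null;python3 o.py;python3 -m crank '{"travel":[[0,0,-0.01]],"rot":[[0,0,-3]]}'>/dev/null;python3 o.py
```

```text
[-1.   -0.88  2.02] M [-0.386  0.276  0.01 ] yaw 100.48 [0.5928 0.067  0.2207] q7 -0.31 te7 1.428
[-0.95 -1.89  2.83] M [-0.401  0.348  0.036] yaw 97.48 [0.5928 0.067  0.2206] q7 -0.36 te7 1.427
[-1.43 -1.89  3.1 ] M [-0.444  0.367  0.082] yaw 94.48 [0.5928 0.067  0.2205] q7 -0.4 te7 1.426
```

```bash
python3 -m crank '{"travel":[[0,0,-0.01]],"rot":[[0,0,-3]]}'>/dev/null;python3 o.py;python3 -m crank '{"travel":[[0,0,-0.01]],"rot":[[0,0,-3]]}'>/dev/null;python3 o.py;python3 -m crank '{"travel":[[0,0,-0.01]],"rot":[[0,0,-3]]}'>/dev/null;python3 o.py
```

```text
[-1.16 -1.24  2.88] M [-0.464  0.355  0.069] yaw 91.48 [0.5928 0.067  0.2204] q7 -0.45 te7 1.425
[-1.04 -1.73  2.2 ] M [-0.41   0.412  0.104] yaw 88.48 [0.5928 0.067  0.2203] q7 -0.49 te7 1.424
[-0.72 -1.23  3.25] M [-0.456  0.429  0.054] yaw 85.48 [0.5928 0.067  0.2202] q7 -0.54 te7 1.423
```

```bash
python3 -m crank '{"travel":[[0,0,-0.01]],"rot":[[0,0,-3]]}'>/dev/null;python3 o.py;python3 -m crank '{"travel":[[0,0,-0.01]],"rot":[[0,0,-3]]}'>/dev/null;python3 o.py
```

```text
[-1.37 -1.77  3.06] M [-0.436  0.44   0.086] yaw 82.48 [0.5928 0.067  0.2201] q7 -0.58 te7 1.422
[-1.7  -2.13  3.02] M [-0.411  0.442  0.035] yaw 79.48 [0.5928 0.067  0.22  ] q7 -0.62 te7 1.421
```

```bash
python3 -m crank '{"travel":[[0,0,-0.01]],"rot":[[0,0,-3]]}'>/dev/null;python3 o.py;python3 -m crank '{"travel":[[0,0,-0.01]],"rot":[[0,0,-3]]}'>/dev/null;python3 o.py
```

```text
[-2.46 -1.36  3.36] M [-0.391  0.538  0.063] yaw 76.48 [0.5928 0.067  0.2199] q7 -0.67 te7 1.42
[-1.71 -1.77  2.89] M [-0.406  0.503  0.059] yaw 73.48 [0.5927 0.067  0.2198] q7 -0.71 te7 1.419
```

```bash
python3 -m crank '{"travel":[[0,0,-0.01]],"rot":[[0,0,-3]]}'>/dev/null;python3 o.py;python3 -m crank '{"travel":[[0,0,-0.01]],"rot":[[0,0,-3]]}'>/dev/null;python3 o.py
```

```text
[-2.09 -1.59  3.13] M [-0.433  0.495  0.04 ] yaw 70.48 [0.5927 0.067  0.2196] q7 -0.76 te7 1.417
[-2.4  -1.13  2.99] M [-0.391  0.546  0.071] yaw 67.48 [0.5927 0.067  0.2196] q7 -0.8 te7 1.416
```

```bash
python3 - <<'E'
from h import *
f=bot.grab_frame("side"); c=cv2.resize(f[210:320,250:350],None,fx=5,fy=5,interpolation=cv2.INTER_CUBIC);cv2.imwrite("pics/s9.png",c[:,:,::-1])
E
python3 o.py
```

```text
[-2.63 -2.54  3.05] M [-0.489  0.524 -0.005] yaw 67.29 [0.5927 0.067  0.2196] q7 -0.8 te7 1.415
```

View pics/s9.png

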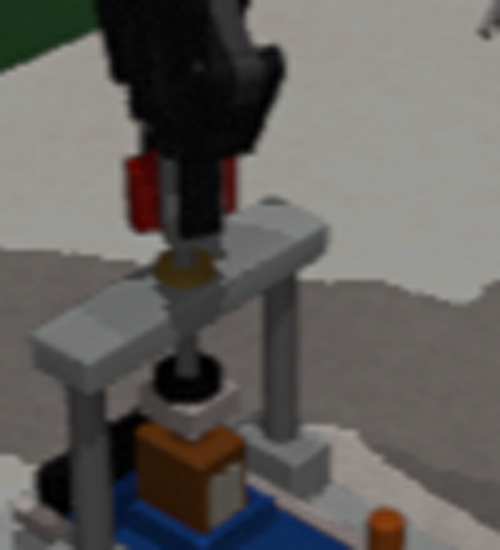

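Foot and stopper have both sunk since the last close-up: the stopper's lower edge went from about y=430 to 436 and the foot rests on it. The stopper is being pressed in but hasn't bottomed yet.

```bash
python3 -m crank '{"travel":[[0,0,-0.01]],"rot":[[0,0,-3]]}'>/dev/null;python3 o.py;python3 -m crank '{"travel":[[0,0,-0.01]],"rot":[[0,0,-3]]}'>/dev/null;python3 o.py
```

```text
[-2.97 -1.61  5.56] M [-0.497  0.763  0.031] yaw 64.63 [0.5927 0.067  0.2195] q7 -0.84 te7 2.054
[-2.7  -2.08  5.47] M [-0.499  0.851  0.032] yaw 61.55 [0.5927 0.067  0.2195] q7 -0.89 te7 1.469
```

```bash
python3 -m crank '{"travel":[[0,0,-0.01]],"rot":[[0,0,-3]]}'>/dev/null;python3 o.py;python3 -m crank '{"travel":[[0,0,-0.01]],"rot":[[0,0,-3]]}'>/dev/null;python3 o.py
```

```text
[-3.79 -2.12  7.08] M [-0.443  0.903  0.152] yaw 58.55 [0.5927 0.0671 0.2194] q7 -0.93 te7 1.356
[-4.14 -1.82  8.89] M [-0.457  1.013  0.12 ] yaw 55.55 [0.5927 0.0671 0.2194] q7 -0.98 te7 1.326
```

```bash
python3 -m crank '{"travel":[[0,0,-0.01]],"rot":[[0,0,-3]]}'>/dev/null;python3 o.py;python3 -m crank '{"travel":[[0,0,-0.01]],"rot":[[0,0,-3]]}'>/dev/null;python3 o.py
```

```text
[-3.77 -2.23  8.97] M [-0.488  1.075  0.097] yaw 52.56 [0.5928 0.0671 0.2193] q7 -1.02 te7 1.303
[-3.82 -1.85  9.45] M [-0.464  1.152  0.168] yaw 49.56 [0.5927 0.0671 0.2193] q7 -1.06 te7 1.281
```

The moment rose by about 0.13 N m (joint 7 effort fell from 1.415 to 1.281), so the press force is roughly 20–25 N, which is snug. I hold it briefly, then back off.

```bash
python3 -m crank '{"travel":[[0,0,0],[0,0,0],[0,0,0]],"rot":[[0,0,0],[0,0,0],[0,0,0]]}';python3 o.py; python3 -m crank '{"travel":[[0,0,0.01],[0,0,0.03],[0,0,0.05],[0,0,0.07],[0,0,0.09],[0,0,0.11],[0,0,0.13],[0,0,0.15]],"rot":[[0,0,3],[0,0,9],[0,0,15],[0,0,21],[0,0,27],[0,0,33],[0,0,39],[0,0,45]]}';python3 o.py
```

```text
clock: 23.55
position: [0.5927, 0.0671, 0.2193]
tool_rot: [-3.142, 0.0, 0.867]
force: [-4.8, -1.8, 9.9]
grip_width: 0.0113
[-4.81 -1.79  9.94] M [-0.452  1.116 -0.008] yaw 49.67 [0.5927 0.0671 0.2193] q7 -1.06 te7 -0.051
clock: 24.35
position: [0.5928, 0.067, 0.2204]
tool_rot: [-3.141, 0.0, 1.657]
force: [-1.2, -2.4, 1.9]
grip_width: 0.0117
[-1.23 -2.41  1.94] M [-0.414  0.31  -0.014] yaw 94.91 [0.5928 0.067  0.2204] q7 -0.4 te7 -2.891
```

```bash
python3 -m crank '{"travel":[[0,0,0.02],[0,0,0.04],[0,0,0.06],[0,0,0.08],[0,0,0.1],[0,0,0.12],[0,0,0.14],[0,0,0.15]],"rot":[[0,0,6],[0,0,12],[0,0,18],[0,0,24],[0,0,30],[0,0,36],[0,0,42],[0,0,46]]}';python3 -m crank '{"travel":[[0,0,0],[0,0,0]],"rot":[[0,0,0],[0,0,0]]}';python3 o.py;  python3 - <<'E'
from h import *
f=bot.grab_frame("side"); c=cv2.resize(f[210:320,250:350],None,fx=5,fy=5,interpolation=cv2.INTER_CUBIC);cv2.imwrite("pics/s10.png",c[:,:,::-1])
E
```

```text
clock: 25.15
position: [0.593, 0.067, 0.222]
tool_rot: [3.142, 0.0, 2.459]
force: [-0.2, -0.8, 2.2]
grip_width: 0.0116
clock: 25.35
position: [0.593, 0.0671, 0.222]
tool_rot: [3.141, 0.0, 2.452]
force: [-0.4, -0.7, 2.9]
grip_width: 0.0116
[-0.36 -0.71  2.88] M [-0.332  0.085  0.068] yaw 140.5 [0.593  0.0671 0.222 ] q7 0.28 te7 0.354
```

View pics/s10.png

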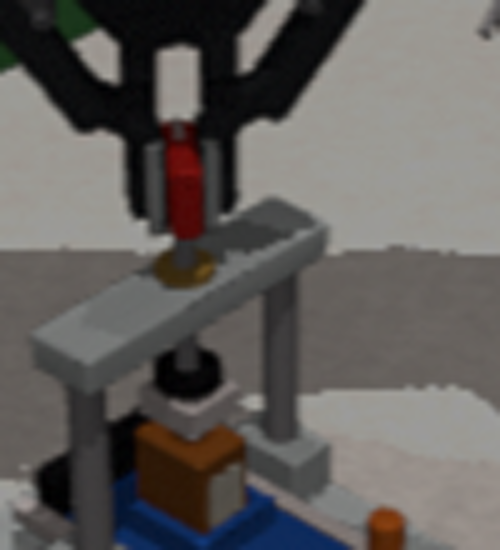

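```bash
python3 -m crank '{"travel":[[0,0,0],[0,0,0],[0,0,0],[0,0,0.5],[0,0,2.5],[0,0,5.5],[0,0,8],[0,0,11]],"rot":[[0,0,0],[0,0,0],[0,0,0],[0,0,0],[0,0,0],[0,0,0],[0,0,0],[0,0,0]]}' 0.3; python3 -m crank '{"travel":[[-3,-4,0],[-6,-8,0],[-9,-12,0],[-12,-16,0],[-13,-20,0],[-13,-24,0],[-13,-26,0],[-13,-26,0]],"rot":[[0,0,0],[0,0,0],[0,0,0],[0,0,0],[0,0,0],[0,0,0],[0,0,0],[0,0,0]]}'; python3 - <<'E'
from h import *
f=bot.grab_frame("side"); c=cv2.resize(f[210:320,250:350],None,fx=5,fy=5,interpolation=cv2.INTER_CUBIC);cv2.imwrite("pics/s11.png",c[:,:,::-1])
f=bot.grab_frame("top");cv2.imwrite("pics/t11f.png",f[:,:,::-1]); c=cv2.resize(f[185:335,225:345],None,fx=4,fy=4,interpolation=cv2.INTER_CUBIC);cv2.imwrite("pics/t11.png",c[:,:,::-1])
E
python3 o.py
```

```text
clock: 26.2
position: [0.5926, 0.0672, 0.3329]
tool_rot: [-3.141, -0.0, 2.454]
force: [-0.5, -0.1, -0.1]
grip_width: 0.0555
clock: 27.0
position: [0.4624, -0.1956, 0.332]
tool_rot: [-3.141, 0.0, 2.45]
force: [0.3, -0.5, 0.0]
grip_width: 0.0555
[ 0.28 -0.24  0.25] M [ 0.049 -0.007  0.006] yaw 140.59 [ 0.4629 -0.1924  0.332 ] q7 0.91 te7 0.206
```

View pics/s11.png

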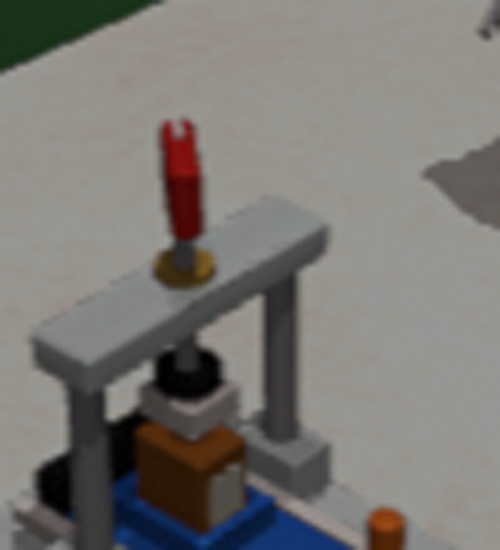

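View pics/t11.png

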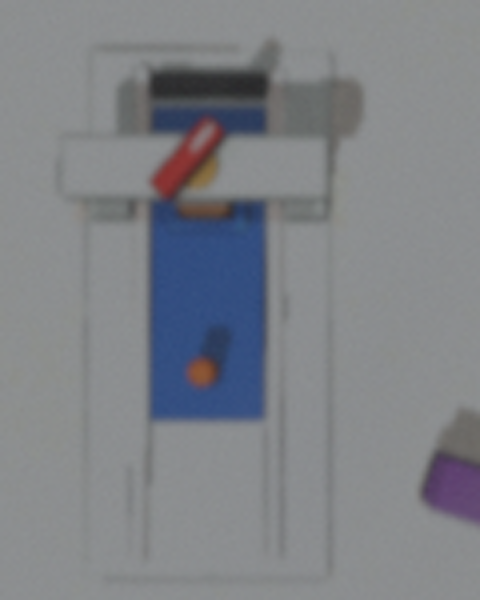

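View pics/t11f.png

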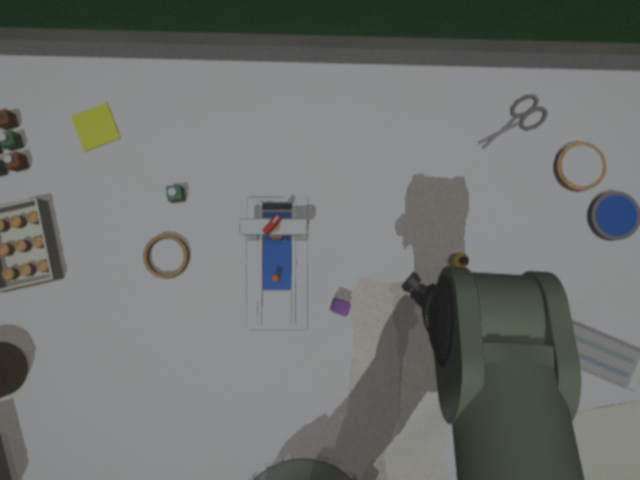

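The screw is free and backed off, with the wing at about -38° in the image against an expected -39.5°. The carriage is home with the post at crop (201,373), and the bystanders have not moved. A quick check of the carriage travel comes before handing in.

```bash
python3 - <<'E'
from h import *
a=onz("top",(225+(201-1.5)/4,185+(373-1.5)/4),.068);print(a, a[0]-.4395)
bot.job_done();print(bot.observe()['clock'])
E
```

```text
[0.49774361 0.06575179 0.068     ] 0.05824361199594291
the job is handed in; nothing more can be done
the job is handed in; nothing more can be done
```

I carried out the whole job and handed it in at about 27 s; no verdict was reported, so success isn't confirmed.

- **Carriage:** I gripped the orange post and pushed it home. The gripper travelled 60.9 mm and met about 15 N at the stop. The last picture put the travel at 58.2 mm, and that measurement is only good to about 2 mm.
- **Pressing:** I turned the screw clockwise by about 300° in two grips, until the turning moment climbed steadily. The rise was about 0.13 N m on joint 7, and the noisier wrist moment agreed. I estimate 20–25 N on the stopper, held for more than 0.2 s. The contact force itself can't be measured directly.
- **Back-off:** I turned the screw back 91°, which should leave the foot about 2.6 mm clear of the stopper. This figure comes from the turn angle, because the gap can't be seen in the camera pictures.
- **Final state:** I let go and moved the arm clear. The last top picture shows the wing at about the expected angle, roughly -38° against -39.5°. The side picture shows the bottle upright under the screw. The tape roll, green bottle and yellow bottle appear where they started.

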